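Tap the locking wedge of a sample clamp tight

ROBOT

A 6-joint arm with a two-finger parallel gripper is mounted at the origin on the work surface. World frame = base frame: x ahead of the robot, y to its left, z up, the work surface at z = 0. Lengths are in m, angles in rad, forces in N, time in s.
With the tool pointing down it reaches from about 0.375 to 0.975 m from the base axis. Payload 3.8 kg.
Tool frame: the origin (TCP) lies on the front face of the gripper's body, between the roots of the fingers; the fingertips stand 73 mm ahead of it and the grasp point (between the pads) lies 54 mm ahead of it (manip.tcp_to_tips is the distance from the TCP to the fingertips, in m); z points along the fingers, y is the line along which they close (so a half turn about z gives the same grasp; the last joint's range is limited). The gripper opens to 85 mm and grips with 20 to 120 N. Pads are 22 mm wide; open, the fingers measure 114 mm over their backs; the gripper's body (76 mm by 85 mm) begins 54 mm behind the grasp point. The pads swing forward as they close: fully open they stand 13 mm farther back than shut.
Start: joints at [-1.166, 0.264, 1.604, -0, 1.274, -0.037], TCP at [0.289, -0.61, 0.304] pointing down, gripper open.
Joint ranges: [-2.63, 2.63], [-0.94, 2.18], [0.31, 2.57], [-1.31, 4.45], [0, 2.66], [-2.55, 2.55]. Speed limits (rad/s): [2.57, 2.57, 3.14, 3.14, 3.14, 3.14].

INTERFACE

Orientations are given as a 3x3 rotation matrix whose columns are the frame's x, y, z axes.
In Python, from rig import sensors, vision, workorder, manip gives the robot as it stands.
- The arm moves only by the shell command python3 -m inch 'ROWS'. ROWS is JSON, a list of rows, each an object of numbers: "gripper": the finger opening in cm, from 0 to 8.54; "tx", "ty", "tz": the shift along the tool's x, y, z in cm; "rx", "ry", "rz": the turn, a rotation vector about the tool's x, y, z in rad. A call has exactly 5 rows; each row shifts and turns the commanded pose from where the row before left it, along the tool's axes as they then stand; what a row does not reach is not made up. A row lasts 1/8 s, in which the tool goes at most 62.5 mm and 10.7 degrees, less where a joint would pass 70% of its speed; a pose out of reach is approached as far as the arm can. A call is refused whole if a number of a shift passes 6.25 or a number of a turn 0.188, either way. A call with a gripper value outside its range is refused whole. The fingers move at their own pace and stop on an object; the grip force is fixed at half the most. Time passes only in rows, so rows that do not move let the fingers close, or fill a call up. It gives the time, the measured TCP pose, the force, the opening and the grip force at its end, in the units of the state.
- sensors.sense(): the state, without advancing time (a new reading comes with each control period).
- vision.read_camera(name): name is "scene" or "top" or "wrist"; returns the picture (384x512x3 uint8, red, green, blue); there is no depth.
- vision.get_calibration(name): a dict with "fx", "fy", "cx", "cy" (pixels), "dist" ([k1, k2, p1, p2, k3] as OpenCV has them; the pictures are not rectified), "rvec" (rotation vector, rad) and "tvec" (3), from world to camera coordinates, as OpenCV has them; the wrist camera has in their place "T_tool_cam" (4x4, takes a point from camera to tool coordinates, whose origin is the TCP and whose axes are the flange's). Camera axes: x right, y down, z forward; pixel columns grow to the right and rows downward; lengths in m; the calibration is good to about 2 mm. A picture is of the moment at which its call begins: read the wrist's pose just before it. get_calibration takes no time and is no camera call.
- workorder.close_job(): hands the job in; it is judged then, once.
The state is a dict: "clock": time; "q": joint angles; "dq": joint speeds; "joint_efforts": joint torques, N m; "tool_pos": TCP position; "orientation": TCP orientation; "force": force on the tool from outside, world axes, zero at the start; "wrist_torque": the same for the moment, N m; "gripper_width": finger opening in m; "finger_force": force on a finger pad.
Only numpy, scipy, OpenCV 4.12 (cv2) and the standard library are available. Lean on these libraries where they do the work, as an engineer would, in place of code of your own. Each camera call takes 0.05 s, during which the arm holds its last target. There are 200 camera calls.

TASK

Pick up the mallet and drive the orange wedge sideways into the sample clamp with at least three separate light taps on its steel end, drawing the mallet a couple of centimetres clear between taps, until the wedge stops advancing and the white ceramic sample is clamped tight. Drive the wedge only with the mallet, never strike or press so hard that the sample cracks, and leave the bottle, beaker and jar where they stand. Then lay the mallet back flat on its blue mat and let go.

Things in the scene. Friction and masses are not known exactly. Their poses are not given: they have to be found in the camera images.
- mallet: Soft-faced mallet, about 0.24 kg, lying level on its side on the mat. Origin: the grip point, in the middle of the wooden handle (20 mm wide across y, 24 mm high), 20 mm above the bench as it lies. +x runs along the handle to the head; the handle reaches 112 mm back to a rubber butt (26 x 32 mm, ends 130 mm behind the origin). Head and butt are 32 mm high, the handle clears the mat by 4 mm.
- mallet_head (a point): Centre of the mallet's head, 56 mm from the grip point along the mallet's +x. The head is 40 mm (x) by 70 mm (y) by 32 mm (z): dark steel with a red plastic striking face, 36 x 32 mm, at each end, 35 mm from this point along mallet +y and -y.
- mat: Blue mat on which the mallet lies, fixed, 260 mm (x) by 150 mm (y), 4 mm thick. Origin: centre of its underside, on the bench.
- fixture: Sample clamp, fixed: blue plate 150 (x) x 119 (y) mm, top at 30 mm. Origin on the bench, plate spans x -87..63, y -64..55. From -x to +x: steel abutment with a slanted face (y -45..45, to z 64), wedge channel, jaw, sample, steel anvil. The wedge is driven along +y. The anvil is set up to 3.2 mm differently each time, so the wedge binds after 12 to 48 mm of travel; only feel tells.
- jaw: Aluminium jaw of the clamp, 20 (x) x 90 (y) x 36 (z) mm, slides along the clamp's +x by up to 12 mm, with about 1 N of friction, when the wedge goes in, and so presses the sample against the anvil. Origin: middle of its lower edge on the wedge's side, 30 mm above the bench. Axes as the clamp's.
- wedge: Orange wedge, about 0.2 kg, loose, lying on the plate between abutment and jaw, tip to its +y (= clamp +y). 140 mm long, 29 mm thick at the tail, 12 mm at the tip, 36 mm high (z 30 to 66), plus a 12 mm steel cap on the tail. Taper 0.12: 1 mm of jaw travel takes 8.3 mm of wedge travel. It holds itself when tight. Origin: under its middle.
- wedge_tail (a point): Centre of the steel end face of the wedge that is to be struck, 48 mm above the bench; the face is 30 mm wide (x) and 36 mm high and looks along wedge -y, so blows go along wedge +y. At the start it stands 50 to 60 mm clear of the plate, and in the end still over 10 mm.
- sample: White ceramic sample block, 30 (x) x 50 (y) x 50 (z) mm, standing loose between jaw and anvil on the plate. Origin: centre of its underside. Once the wedge binds, taps of 10 to 15 N make it tight (clamped with over 25 N) in one or two blows, moving the wedge only 1 to 3 mm more; a blow or push of the mallet of over 40 N cracks the sample.
- wash_bottle: White plastic wash bottle with red cap and thin spout, 60 mm across, 180 mm high with spout. Origin: centre of its underside. To be left alone.
- beaker: Clear glass beaker, 66 mm across, 85 mm high. Origin: centre of its underside. To be left alone.
- jar: Amber glass jar with white lid, 52 mm across, 75 mm high. Origin: centre of its underside. To be left alone.

How it is judged:
On the way, in this order (a step that is already met when the one before it is completed fails the run):
1. the mallet is lifted off its mat (height (world z) of mallet_head above 0.035 m), for 0.1 s.
2. the mallet taps the wedge (contact force between mallet and wedge above 0.5 N).
3. it is drawn clear of the wedge ((y of mallet_head in the frame of wedge_tail below -0.043 m or distance between mallet_head and wedge_tail above 0.06 m)), for 0.05 s.
4. it taps the wedge a second time (contact force between mallet and wedge above 0.5 N).
5. it is drawn clear again ((y of mallet_head in the frame of wedge_tail below -0.043 m or distance between mallet_head and wedge_tail above 0.06 m)), for 0.05 s.
6. it taps the wedge a third time (contact force between mallet and wedge above 0.5 N).
At the end, for the whole second after the job is handed in: the jaw clamps the sample with over 25 N with nothing pushing on the wedge, wedge and sample upright (within 3 degrees) and still, and the mallet lies flat and still with its grip point and its head's centre over the mat (both under 26 mm high) (contact force between jaw and sample above 25 N and angle between each of wedge, sample's own z axis and vertical below 0.05 rad and x of mallet in the frame of mat between -0.13 and 0.13 m and y of mallet in the frame of mat between -0.075 and 0.075 m and x of mallet_head in the frame of mat between -0.13 and 0.13 m and y of mallet_head in the frame of mat between -0.075 and 0.075 m and height (world z) of each of mallet_head, mallet below 0.026 m and linear speed of mallet below 0.02 m/s and linear speed of wedge below 0.01 m/s); the robot touches nothing.
It fails at once if the mallet strikes or presses the wedge with over 40 N and the sample cracks (contact force between mallet and wedge above 40 N).
It fails at once if the robot itself touches the wedge (contact force between any of the fingers, the arm and wedge above 0.5 N).
It fails at once if the bottle, the beaker or the jar is moved over 30 mm (distance of any of wash_bottle, beaker, jar from where it was at the start of the episode above 0.03 m).
It also fails if it takes over 48 s, if anything falls off the work surface, if the arm or the gripper's body presses on something with over 40 N, if the wrist force passes 120 N, or if a joint passes its speed limit or range.

## Working session

There is one attempt and no reset: what is moved stays moved. The work goes in short steps, Python scripts to look and compute and a shell command to move; the robot and the scene stay as the last step left them, time stands still between calls to the robot, and variables do not carry over. Pictures are saved under pics/ and viewed, at most 10 in all, crops included, and the job is handed in when it is done.

```bash
ls; mkdir -p pics; python3 - <<'E'
from rig import sensors, vision, workorder, manip
import cv2
s=sensors.sense();print(s['clock'],s['tool_pos'],s['orientation'],s['force'],s['gripper_width'])
for n in ['top','scene']:
    im=vision.read_camera(n); cv2.imwrite(f'pics/{n}0.png',cv2.resize(im[:,:,::-1],(800,600),interpolation=cv2.INTER_CUBIC))
    print(n,vision.get_calibration(n))
E
```

```text
pics
0.0 [ 0.2883581  -0.60963855  0.30250234] [[ 9.03987021e-01  4.27558890e-01 -9.28263902e-04]
 [ 4.27559889e-01 -9.03984437e-01  2.16313210e-03]
 [ 8.57302388e-05 -2.35233175e-03 -9.99997230e-01]] [ 0.54406961 -0.28663223  0.17756854] 0.08525354954683674
top {'fx': 384.23273722344044, 'fy': 384.23273722344044, 'cx': 252.7188578545931, 'cy': 188.21198588588842, 'dist': array([-0.03634892,  0.        ,  0.        ,  0.        ,  0.        ]), 'rvec': array([ 2.12813669, -2.08189041,  0.16588799]), 'tvec': array([0.06852271, 0.58061471, 0.88173611])}
scene {'fx': 426.02480332757125, 'fy': 426.02480332757125, 'cx': 253.24787084466954, 'cy': 191.55869786070804, 'dist': array([0.02581671, 0.        , 0.        , 0.        , 0.        ]), 'rvec': array([ 0.94300578,  2.40931752, -1.17065553]), 'tvec': array([ 0.38032167, -0.2337905 ,  1.37391139])}
```

View pics/top0.png

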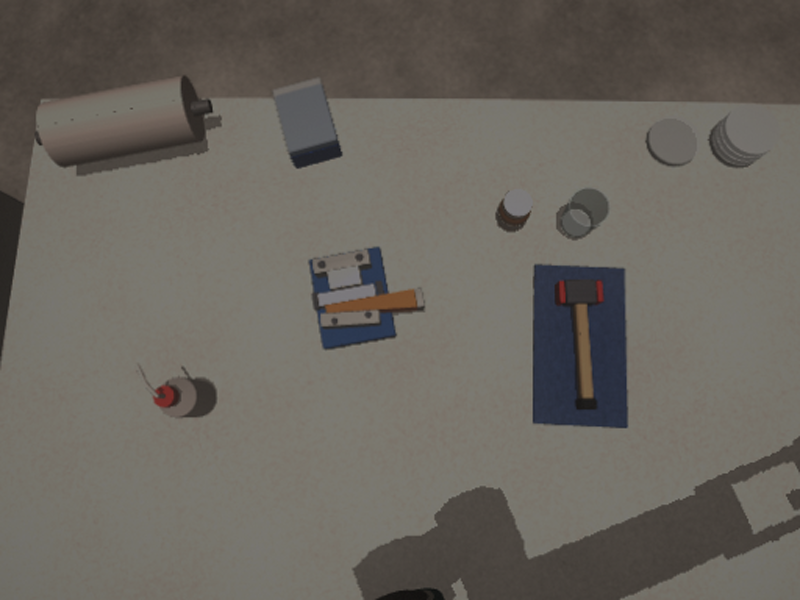

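View pics/scene0.png

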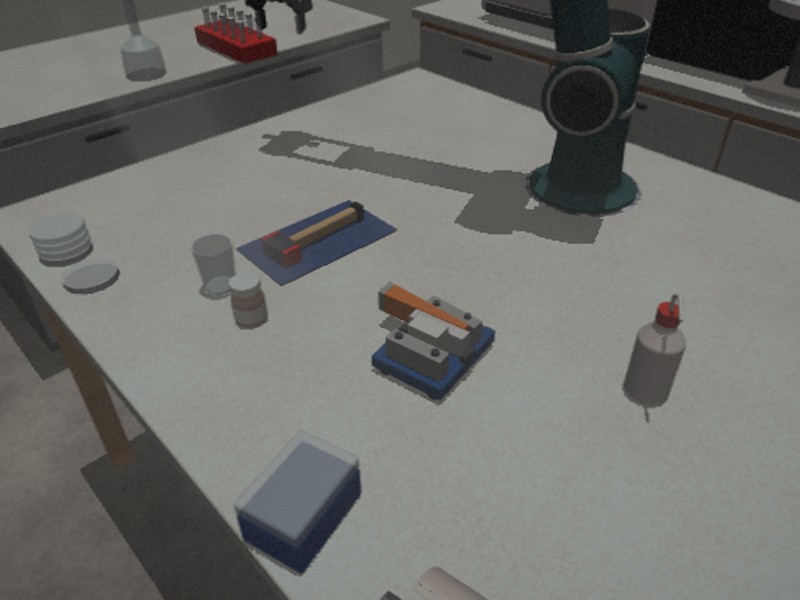

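The top view shows the mallet head near (580,292), its butt near (586,404), and the wedge tail near (421,298). I'll enlarge that region to read it more closely.

```bash
cat > h.py <<'E'
import numpy as np, cv2
from rig import sensors, vision, workorder, manip
def ray(cam,uv,z):
    c=vision.get_calibration(cam);K=np.array([[c['fx'],0,c['cx']],[0,c['fy'],c['cy']],[0,0,1]])
    n=cv2.undistortPoints(np.array([[uv]],float),K,c['dist'])[0,0]
    R=cv2.Rodrigues(c['rvec'])[0]; o=-R.T@c['tvec']; d=R.T@np.array([n[0],n[1],1])
    return o+d*(z-o[2])/d[2]
E
python3 - <<'E'
import cv2
im=cv2.imread('pics/top0.png')
c=im[235:435,300:640]
c=cv2.convertScaleAbs(cv2.resize(c,(796,468),interpolation=cv2.INTER_CUBIC),alpha=1.6)
cv2.imwrite('pics/c1.png',c)
E
```

```text
(no output)
```

View pics/c1.png

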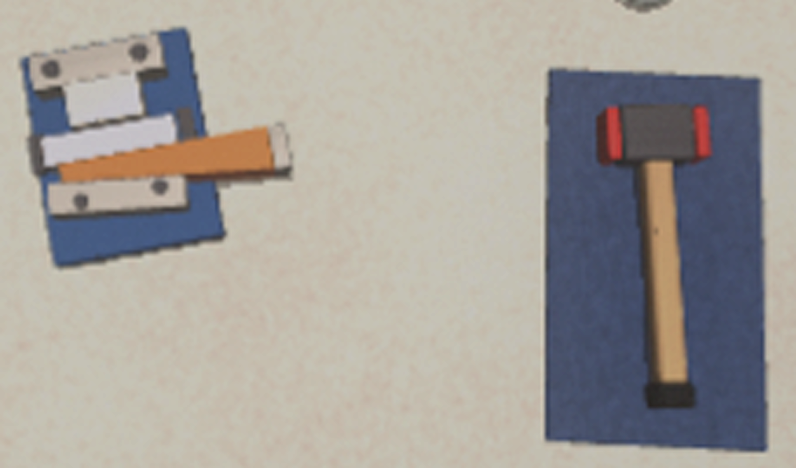

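The crop shows the clamp plate corners at (22,58), (187,29), (224,236) and (57,266). The cap's outer top edge runs (285,124)–(291,168), the head's top centre is about (660,133), and the butt is about (669,396).

```bash
python3 - <<'E'
from h import *
f=lambda u,v,z:ray('top',((u/2.341+300+.5)*.64-.5,(v/2.341+235+.5)*.64-.5),z)
P=[f(u,v,.03) for u,v in[(22,58),(187,29),(224,236),(57,266)]]
for p in P:print('plate',p)
print('sizes y',np.linalg.norm(P[0]-P[1]),np.linalg.norm(P[2]-P[3]),'x',np.linalg.norm(P[0]-P[3]),np.linalg.norm(P[1]-P[2]))
ex=(P[0]-P[3]+P[1]-P[2]);ey=P[0]-P[1]+P[3]-P[2]
print('ang',np.degrees([np.arctan2(ex[1],ex[0]),np.arctan2(-ey[0],ey[1])]))
a=f(285,124,.066);b=f(291,168,.066);print('tail',a,b,(a+b)/2,np.linalg.norm(a-b))
w=f(60,172,.066);print('tip',w)
h=f(660,133,.036);h1=f(656,162,.032);h2=f(669,384,.032);bt=f(669.5,407,.036)
print('head',h,'hand',h1,h2,'butt',bt,np.linalg.norm(h-bt))
d=h-bt;print('mallet ang',np.degrees(np.arctan2(d[1],d[0])), np.degrees(np.arctan2(*(h1-h2)[[1,0]])))
d/=np.linalg.norm(d); print('grip',h-.056*d, bt+.13*d)
for u,v in[(548,70),(760,78),(767,450),(546,439)]:print('mat',f(u,v,.004))
for n,u,v,z in[('jar',517,203,.075),('beaker',576,222,.0),('beakertop',590,207,.085)]:print(n,ray('top',(u*.64,v*.64),z))
E
```

```text
plate [0.63922612 0.2241451  0.03      ]
plate [0.66201299 0.1092281  0.03      ]
plate [0.51716897 0.07973821 0.03      ]
plate [0.49427173 0.19261772 0.03      ]
sizes y 0.11715442397268792 0.11517840897854567 x 0.1483433532004752 0.14781557371045823
ang [11.88999958 11.34011229]
tail [0.58809743 0.03996661 0.066     ] [0.55862748 0.03553165 0.066     ] [0.57336245 0.03774913 0.066     ] 0.029801796442525525
tip [0.55296179 0.18803601 0.066     ]
head [ 0.59275999 -0.21495204  0.036     ] hand [ 0.57342024 -0.21267511  0.032     ] [ 0.42465588 -0.21657769  0.032     ] butt [ 0.40965996 -0.21532976  0.036     ] 0.18310042070766444
mallet ang 0.11819709986816963 1.5027145282242134
grip [ 0.53676011 -0.21506756  0.036     ] [ 0.53965968 -0.21506158  0.036     ]
mat [ 0.64339807 -0.14628002  0.004     ]
mat [ 0.64031206 -0.29582308  0.004     ]
mat [ 0.38271397 -0.28896017  0.004     ]
mat [ 0.38689005 -0.14044063  0.004     ]
jar [ 0.72499033 -0.10789341  0.075     ]
beaker [ 0.71981721 -0.21967886  0.        ]
beakertop [ 0.71675822 -0.21899853  0.085     ]
```

```bash
python3 -m inch '[{"tx":5,"ty":-3.1},{"tx":5,"ty":-3.1},{"tx":5,"ty":-3.1},{"tx":5,"ty":-3.1},{"tx":5,"ty":-3.1}]'; python3 -m inch '[{"tx":5,"ty":-3.1},{"tx":5,"ty":-3.1},{"tx":5,"ty":-3.1},{"rz":0.185,"tz":4},{"rz":0.185,"tz":4}]'
cat >> h.py <<'E'
def wcam(uv,z):
    s=sensors.sense();c=vision.get_calibration('wrist');K=np.array([[c['fx'],0,c['cx']],[0,c['fy'],c['cy']],[0,0,1]])
    n=cv2.undistortPoints(np.array([[uv]],float),K,c['dist'])[0,0]
    T=np.eye(4);T[:3,:3]=s['orientation'];T[:3,3]=s['tool_pos'];T=T@c['T_tool_cam']
    o=T[:3,3];d=T[:3,:3]@np.array([n[0],n[1],1]);return o+d*(z-o[2])/d[2]
def togo(x,y,z,yaw):
    s=sensors.sense();R=s['orientation'];d=R.T@(np.array([x,y,z])-s['tool_pos'])*100
    Rt=np.array([[np.cos(yaw),np.sin(yaw),0],[np.sin(yaw),-np.cos(yaw),0],[0,0,-1]])
    print('clock',s['clock'],'t cm',d.round(2),'r',cv2.Rodrigues(R.T@Rt)[0].ravel().round(4),'F',s['force'].round(2))
E
python3 - <<'E'
from h import *
togo(.546,-.214,.078,.02)
im=vision.read_camera('wrist');cv2.imwrite('pics/w1.png',cv2.resize(im[:,:,::-1],(800,600)))
print(wcam((256,192),0.03))
E
```

```text
clock 0.1 t cm [ 40.2  -24.71  22.52] r [-2.100e-03  3.000e-04  4.218e-01] F [-0.58 -0.25  0.21]
[ 0.26870473 -0.62223694  0.03      ]invalid input at $[0]: expected keys gripper, tx, ty, tz, rx, ry, rz
invalid input at $[0]: expected keys gripper, tx, ty, tz, rx, ry, rz
```

View pics/w1.png

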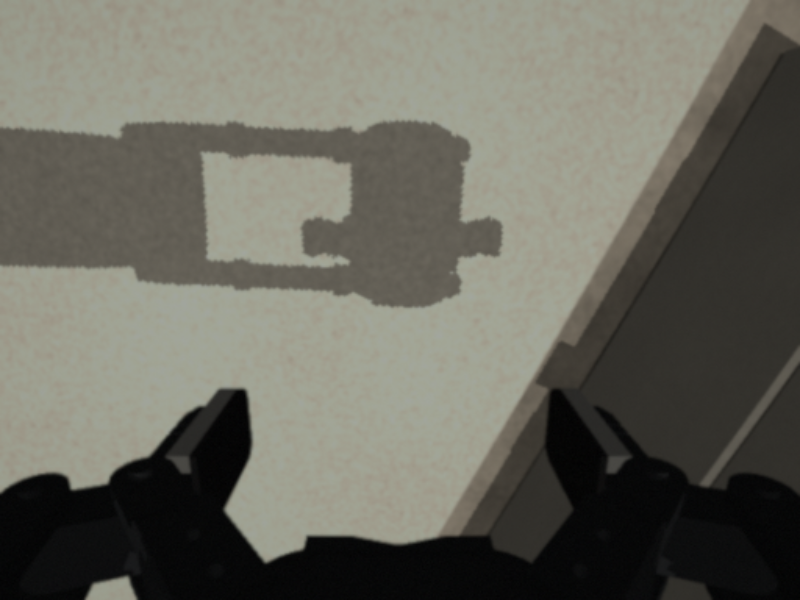

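Both calls were refused because every row needs all the keys, so the arm hasn't moved. The picture shows only the bench, the table edge and the fingers. I'll retype the rows in full.

```bash
python3 -m inch '[{"gripper":8.5,"tx":5,"ty":-3.1,"tz":0,"rx":0,"ry":0,"rz":0},{"gripper":8.5,"tx":5,"ty":-3.1,"tz":0,"rx":0,"ry":0,"rz":0},{"gripper":8.5,"tx":5,"ty":-3.1,"tz":0,"rx":0,"ry":0,"rz":0},{"gripper":8.5,"tx":5,"ty":-3.1,"tz":0,"rx":0,"ry":0,"rz":0},{"gripper":8.5,"tx":5,"ty":-3.1,"tz":0,"rx":0,"ry":0,"rz":0}]'; python3 -m inch '[{"gripper":8.5,"tx":5,"ty":-3.1,"tz":0,"rx":0,"ry":0,"rz":0},{"gripper":8.5,"tx":5,"ty":-3.1,"tz":0,"rx":0,"ry":0,"rz":0},{"gripper":8.5,"tx":5,"ty":-3.1,"tz":0,"rx":0,"ry":0,"rz":0},{"gripper":8.5,"tx":0,"ty":0,"tz":4,"rx":0,"ry":0,"rz":0.185},{"gripper":8.5,"tx":0,"ty":0,"tz":4,"rx":0,"ry":0,"rz":0.185}]'
python3 - <<'E'
from h import *
togo(.546,-.214,.078,.02)
im=vision.read_camera('wrist');cv2.imwrite('pics/w2.png',cv2.resize(im[:,:,::-1],(800,600)))
E
```

```text
clock: 0.78
tool_pos: [0.4489, -0.3614, 0.3036]
orientation: [[0.904, 0.427, -0.0], [0.427, -0.904, 0.0], [0.0, -0.0, -1.0]]
force: [0.7, -0.8, 0.6]
gripper_width: 0.0847
finger_force: 0.0
clock: 1.4
tool_pos: [0.545, -0.2139, 0.2235]
orientation: [[0.998, 0.068, 0.001], [0.068, -0.998, -0.001], [0.001, 0.001, -1.0]]
force: [0.4, 0.3, -1.1]
gripper_width: 0.0848
finger_force: 0.0
clock 1.4 t cm [8.000e-02 1.000e-02 1.455e+01] r [ 0.0008 -0.0014  0.0482] F [ 0.39  0.3  -1.08]
```

View pics/w2.png

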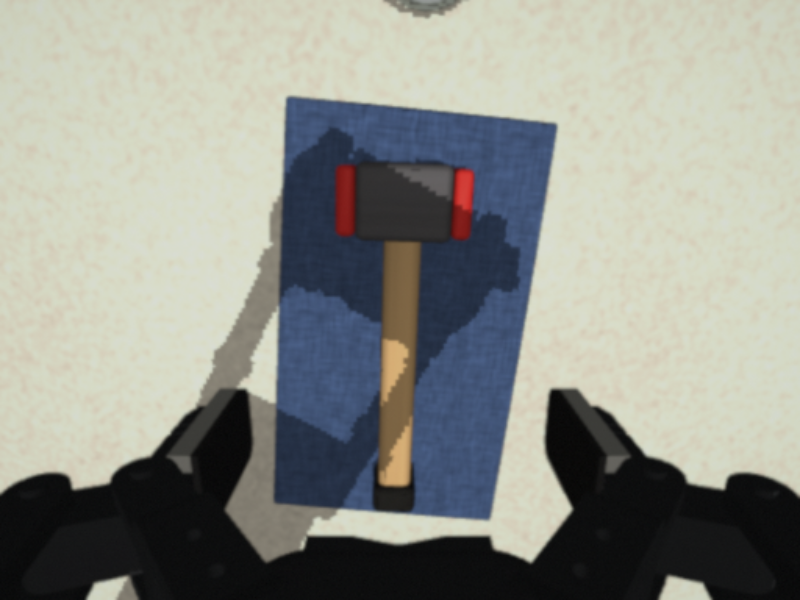

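The wrist view shows the mallet head centred at (404,201). Its handle runs from (402,245) to (396,480), and the butt ends at (394,508).

```bash
python3 - <<'E'
from h import *
g=lambda u,v,z:wcam(((u+.5)*.64-.5,(v+.5)*.64-.5),z)
h=g(404,201,.036);a=g(402,245,.032);b=g(396,480,.032);e=g(394,510,.036)
print(h,a,b,e,np.linalg.norm(h-e)); d=a-b;yw=np.arctan2(d[1],d[0]);d=h-e;y2=np.arctan2(d[1],d[0]);print(yw,y2)
for u,v in[(288,97),(556,124),(489,519),(275,502)]:print('mat',g(u,v,.004))
E
```

```text
[ 0.59283052 -0.21335174  0.036     ] [ 0.57051459 -0.21382422  0.032     ] [ 0.43156143 -0.21925938  0.032     ] [ 0.41349658 -0.21920623  0.036     ] 0.1794294809773985
0.039095181305477136 0.03263415216431348
mat [ 0.64041676 -0.14946633  0.004     ]
mat [ 0.63593479 -0.29174692  0.004     ]
mat [ 0.38467585 -0.28466478  0.004     ]
mat [ 0.38878307 -0.14073061  0.004     ]
```

```bash
python3 -m inch '[{"gripper":8.5,"tx":0.3,"ty":0.1,"tz":3.6,"rx":0,"ry":0,"rz":0.036},{"gripper":8.5,"tx":0,"ty":0,"tz":3.6,"rx":0,"ry":0,"rz":0},{"gripper":8.5,"tx":0,"ty":0,"tz":3.6,"rx":0,"ry":0,"rz":0},{"gripper":8.5,"tx":0,"ty":0,"tz":2.5,"rx":0,"ry":0,"rz":0},{"gripper":6,"tx":0,"ty":0,"tz":1.2,"rx":0,"ry":0,"rz":0}]'; python3 -m inch '[{"gripper":0,"tx":0,"ty":0,"tz":0,"rx":0,"ry":0,"rz":0},{"gripper":0,"tx":0,"ty":0,"tz":0,"rx":0,"ry":0,"rz":0},{"gripper":0,"tx":0,"ty":0,"tz":0,"rx":0,"ry":0,"rz":0},{"gripper":0,"tx":0,"ty":0,"tz":0,"rx":0,"ry":0,"rz":0},{"gripper":0,"tx":0,"ty":0,"tz":0,"rx":0,"ry":0,"rz":0}]'
```

```text
clock: 2.08
tool_pos: [0.5463, -0.2156, 0.0776]
orientation: [[0.999, 0.038, -0.003], [0.038, -0.999, 0.001], [-0.002, -0.001, -1.0]]
force: [-0.1, -0.2, -0.7]
gripper_width: 0.0691
finger_force: 0.0
clock: 2.7
tool_pos: [0.5485, -0.2163, 0.0807]
orientation: [[0.999, 0.036, 0.003], [0.036, -0.999, -0.001], [0.003, 0.001, -1.0]]
force: [0.0, -0.9, 7.2]
gripper_width: 0.019
finger_force: 60.1
```

```bash
python3 -m inch '[{"gripper":0,"tx":0,"ty":0,"tz":-2,"rx":0,"ry":0,"rz":0},{"gripper":0,"tx":0,"ty":0,"tz":-3,"rx":0,"ry":0,"rz":0},{"gripper":0,"tx":0,"ty":0,"tz":-3,"rx":0,"ry":0,"rz":0},{"gripper":0,"tx":0,"ty":-3,"tz":0,"rx":0,"ry":0,"rz":0},{"gripper":0,"tx":0,"ty":-4,"tz":0,"rx":0,"ry":0,"rz":0}]'; python3 -m inch '[{"gripper":0,"tx":0,"ty":-4,"tz":0,"rx":0,"ry":0,"rz":0},{"gripper":0,"tx":0,"ty":-4,"tz":0,"rx":0,"ry":0,"rz":0},{"gripper":0,"tx":0,"ty":-3.5,"tz":0,"rx":0,"ry":0,"rz":0},{"gripper":0,"tx":0,"ty":0,"tz":0,"rx":0,"ry":0,"rz":-0.164},{"gripper":0,"tx":0,"ty":0,"tz":0,"rx":0,"ry":0,"rz":0}]'
python3 - <<'E'
from h import *
togo(.5404,-.03,.1087,.2)
im=vision.read_camera('wrist');cv2.imwrite('pics/w3.png',cv2.resize(im[:,:,::-1],(800,600)))
E
```

```text
clock: 3.32
tool_pos: [0.5449, -0.1459, 0.1605]
orientation: [[0.999, 0.034, 0.002], [0.034, -0.999, -0.001], [0.002, 0.001, -1.0]]
force: [-0.3, -0.4, -2.5]
gripper_width: 0.0187
finger_force: 59.2
clock: 3.95
tool_pos: [0.5403, -0.0303, 0.1594]
orientation: [[0.98, 0.198, 0.0], [0.198, -0.98, -0.0], [-0.0, 0.0, -1.0]]
force: [-0.2, 0.1, -2.9]
gripper_width: 0.0187
finger_force: 59.3
clock 3.95 t cm [ 0.02 -0.03  5.07] r [ 0.0001  0.     -0.0007] F [-0.2   0.09 -2.86]
```

View pics/w3.png

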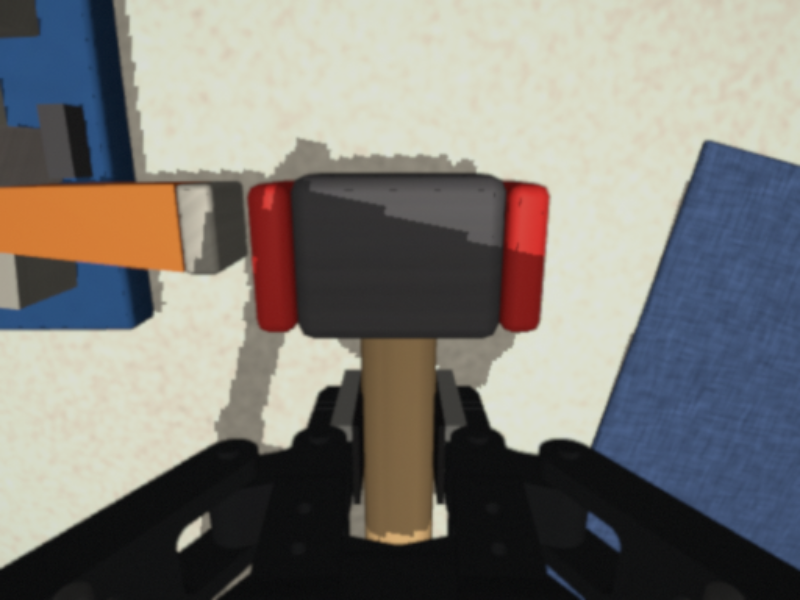

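The view shows the cap's top outer edge from (211,184) to (217,272). The steel part of the head spans (296–504, 178–338), and the mallet sits level in the grip.

```bash
python3 - <<'E'
from h import *
g=lambda u,v,z:wcam(((u+.5)*.64-.5,(v+.5)*.64-.5),z)
a=g(211,184,.066);b=g(217,272,.066);print('tail',a,b,(a+b)/2,np.linalg.norm(a-b),np.arctan2(*(a-b)[[1,0]]))
c=g(179,184,.066);d=g(185,272,.066);print('orange',c,d,np.arctan2(*(c-d)[[1,0]]))
e=g(2,186,.066); print('wedge +x edge dir',np.arctan2(-(e-c)[0],(e-c)[1]))
p=g(92,0,.03);q=g(134,326,.03);print('plate',p,q,np.arctan2(*(p-q)[[1,0]]))
k=[g(u,v,.1147) for u,v in[(296,178),(504,178),(302,338),(497,338)]]
for x in k:print(x)
h=sum(k)/4;print('head',h);s=sensors.sense();print((s['orientation'].T@(h-s['tool_pos'])))
print('head in tail frame ey', )
t=(a+b)/2;yw=.2;ex=np.array([np.cos(yw),np.sin(yw)]);ey=np.array([-np.sin(yw),np.cos(yw)])
print((h-t)[:2]@ex,(h-t)[:2]@ey)
E
```

```text
tail [0.59204788 0.03843628 0.066     ] [0.56392527 0.03359647 0.066     ] [0.57798657 0.03601637 0.066     ] 0.028536024849806527 0.1704273802421899
orange [0.59010918 0.04856483 0.066     ] [0.56183314 0.04418106 0.066     ] 0.1538102559836611
wedge +x edge dir 0.19499064653881523
plate [0.64508778 0.10109204 0.03      ] [0.52380643 0.07762535 0.03      ] 0.19112788706470862
[0.60215163 0.00289507 0.1147    ]
[ 0.61118896 -0.04219952  0.1147    ]
[ 0.56533978 -0.00388129  0.1147    ]
[ 0.57456262 -0.04996347  0.1147    ]
head [ 0.58831075 -0.0232873   0.1147    ]
[0.04843374 0.00206912 0.04465264]
head in tail frame ey
-0.0016634429909051119 -0.06017264295547813
```

```bash
python3 -m inch '[{"gripper":0,"tx":0.15,"ty":0,"tz":2.5,"rx":0,"ry":0,"rz":0},{"gripper":0,"tx":0,"ty":0,"tz":2.55,"rx":0,"ry":0,"rz":0},{"gripper":0,"tx":0,"ty":-0.5,"tz":0,"rx":0,"ry":0,"rz":0},{"gripper":0,"tx":0,"ty":-0.5,"tz":0,"rx":0,"ry":0,"rz":0},{"gripper":0,"tx":0,"ty":0,"tz":0,"rx":0,"ry":0,"rz":0}]'; python3 -m inch '[{"gripper":0,"tx":0,"ty":-0.5,"tz":0,"rx":0,"ry":0,"rz":0},{"gripper":0,"tx":0,"ty":-0.5,"tz":0,"rx":0,"ry":0,"rz":0},{"gripper":0,"tx":0,"ty":-0.5,"tz":0,"rx":0,"ry":0,"rz":0},{"gripper":0,"tx":0,"ty":-0.5,"tz":0,"rx":0,"ry":0,"rz":0},{"gripper":0,"tx":0,"ty":-0.3,"tz":0,"rx":0,"ry":0,"rz":0}]'
```

```text
clock: 4.62
tool_pos: [0.541, -0.0206, 0.1098]
orientation: [[0.98, 0.198, 0.002], [0.198, -0.98, -0.0], [0.002, 0.001, -1.0]]
force: [0.5, -0.1, -3.0]
gripper_width: 0.0189
finger_force: 59.2
clock: 5.25
tool_pos: [0.5357, 0.002, 0.1085]
orientation: [[0.98, 0.199, 0.001], [0.199, -0.98, -0.0], [0.001, 0.0, -1.0]]
force: [0.0, -1.3, -1.5]
gripper_width: 0.0189
finger_force: 59.4
```

```bash
python3 -m inch '[{"gripper":0,"tx":0,"ty":1,"tz":0,"rx":0,"ry":0,"rz":0},{"gripper":0,"tx":0,"ty":1.2,"tz":0,"rx":0,"ry":0,"rz":0},{"gripper":0,"tx":0,"ty":0,"tz":0,"rx":0,"ry":0,"rz":0},{"gripper":0,"tx":0,"ty":-0.6,"tz":0,"rx":0,"ry":0,"rz":0},{"gripper":0,"tx":0,"ty":-0.6,"tz":0,"rx":0,"ry":0,"rz":0}]'; python3 -m inch '[{"gripper":0,"tx":0,"ty":-0.5,"tz":0,"rx":0,"ry":0,"rz":0},{"gripper":0,"tx":0,"ty":-0.4,"tz":0,"rx":0,"ry":0,"rz":0},{"gripper":0,"tx":0,"ty":-0.2,"tz":0,"rx":0,"ry":0,"rz":0},{"gripper":0,"tx":0,"ty":-0.2,"tz":0,"rx":0,"ry":0,"rz":0},{"gripper":0,"tx":0,"ty":-0.1,"tz":0,"rx":0,"ry":0,"rz":0}]';  python3 -m inch '[{"gripper":0,"tx":0,"ty":-0.1,"tz":0,"rx":0,"ry":0,"rz":0},{"gripper":0,"tx":0,"ty":-0.1,"tz":0,"rx":0,"ry":0,"rz":0},{"gripper":0,"tx":0,"ty":-0.1,"tz":0,"rx":0,"ry":0,"rz":0},{"gripper":0,"tx":0,"ty":-0.1,"tz":0,"rx":0,"ry":0,"rz":0},{"gripper":0,"tx":0,"ty":0,"tz":0,"rx":0,"ry":0,"rz":0}]'
```

```text
clock: 5.88
tool_pos: [0.5372, -0.0076, 0.1083]
orientation: [[0.98, 0.198, -0.0], [0.198, -0.98, 0.0], [-0.0, -0.0, -1.0]]
force: [-0.5, -0.6, -2.4]
gripper_width: 0.0187
finger_force: 59.4
clock: 6.5
tool_pos: [0.5349, 0.0056, 0.1085]
orientation: [[0.98, 0.198, 0.0], [0.198, -0.98, -0.0], [0.0, 0.0, -1.0]]
force: [0.2, -1.8, -2.1]
gripper_width: 0.019
finger_force: 59.4
clock: 7.12
tool_pos: [0.5339, 0.0097, 0.1084]
orientation: [[0.98, 0.199, -0.0], [0.199, -0.98, 0.0], [-0.0, -0.0, -1.0]]
force: [0.9, -0.4, -2.6]
gripper_width: 0.0186
finger_force: 59.4
```

```bash
python3 -m inch '[{"gripper":0,"tx":0,"ty":1,"tz":0,"rx":0,"ry":0,"rz":0},{"gripper":0,"tx":0,"ty":1.2,"tz":0,"rx":0,"ry":0,"rz":0},{"gripper":0,"tx":0,"ty":0,"tz":0,"rx":0,"ry":0,"rz":0},{"gripper":0,"tx":0,"ty":-0.8,"tz":0,"rx":0,"ry":0,"rz":0},{"gripper":0,"tx":0,"ty":-0.8,"tz":0,"rx":0,"ry":0,"rz":0}]'; python3 -m inch '[{"gripper":0,"tx":0,"ty":-0.4,"tz":0,"rx":0,"ry":0,"rz":0},{"gripper":0,"tx":0,"ty":-0.2,"tz":0,"rx":0,"ry":0,"rz":0},{"gripper":0,"tx":0,"ty":-0.1,"tz":0,"rx":0,"ry":0,"rz":0},{"gripper":0,"tx":0,"ty":-0.1,"tz":0,"rx":0,"ry":0,"rz":0},{"gripper":0,"tx":0,"ty":-0.1,"tz":0,"rx":0,"ry":0,"rz":0}]'
```

```text
clock: 7.75
tool_pos: [0.5348, 0.0043, 0.1083]
orientation: [[0.98, 0.198, -0.0], [0.198, -0.98, 0.0], [-0.0, -0.0, -1.0]]
force: [-0.5, -0.0, -2.3]
gripper_width: 0.0186
finger_force: 59.4
clock: 8.38
tool_pos: [0.5335, 0.0124, 0.1084]
orientation: [[0.98, 0.198, 0.0], [0.198, -0.98, -0.0], [0.0, 0.0, -1.0]]
force: [-0.2, -0.1, -3.7]
gripper_width: 0.0189
finger_force: 59.4
```

```bash
python3 -m inch '[{"gripper":0,"tx":0,"ty":-0.1,"tz":0,"rx":0,"ry":0,"rz":0},{"gripper":0,"tx":0,"ty":-0.1,"tz":0,"rx":0,"ry":0,"rz":0},{"gripper":0,"tx":0,"ty":-0.1,"tz":0,"rx":0,"ry":0,"rz":0},{"gripper":0,"tx":0,"ty":-0.1,"tz":0,"rx":0,"ry":0,"rz":0},{"gripper":0,"tx":0,"ty":-0.1,"tz":0,"rx":0,"ry":0,"rz":0}]'
```

```text
clock: 9.0
tool_pos: [0.5324, 0.0175, 0.1084]
orientation: [[0.98, 0.198, 0.0], [0.198, -0.98, -0.0], [0.0, 0.0, -1.0]]
force: [1.1, -1.4, -2.1]
gripper_width: 0.0189
finger_force: 59.4
```

```bash
python3 -m inch '[{"gripper":0,"tx":0,"ty":-0.1,"tz":0,"rx":0,"ry":0,"rz":0},{"gripper":0,"tx":0,"ty":-0.1,"tz":0,"rx":0,"ry":0,"rz":0},{"gripper":0,"tx":0,"ty":-0.1,"tz":0,"rx":0,"ry":0,"rz":0},{"gripper":0,"tx":0,"ty":-0.1,"tz":0,"rx":0,"ry":0,"rz":0},{"gripper":0,"tx":0,"ty":-0.1,"tz":0,"rx":0,"ry":0,"rz":0}]'
```

```text
clock: 9.62
tool_pos: [0.5316, 0.0207, 0.1085]
orientation: [[0.98, 0.199, 0.001], [0.199, -0.98, -0.003], [-0.0, 0.003, -1.0]]
force: [1.8, -11.7, -1.6]
gripper_width: 0.0186
finger_force: 59.6
```

It has bound: 11.7 N, and the tool lags the command by about 1.7 mm. I'll draw clear and give firmer, still light taps.

```bash
python3 -m inch '[{"gripper":0,"tx":0,"ty":1,"tz":0,"rx":0,"ry":0,"rz":0},{"gripper":0,"tx":0,"ty":1.2,"tz":0,"rx":0,"ry":0,"rz":0},{"gripper":0,"tx":0,"ty":0,"tz":0,"rx":0,"ry":0,"rz":0},{"gripper":0,"tx":0,"ty":-0.8,"tz":0,"rx":0,"ry":0,"rz":0},{"gripper":0,"tx":0,"ty":-0.8,"tz":0,"rx":0,"ry":0,"rz":0}]'; python3 -m inch '[{"gripper":0,"tx":0,"ty":-0.3,"tz":0,"rx":0,"ry":0,"rz":0},{"gripper":0,"tx":0,"ty":-0.1,"tz":0,"rx":0,"ry":0,"rz":0},{"gripper":0,"tx":0,"ty":-0.1,"tz":0,"rx":0,"ry":0,"rz":0},{"gripper":0,"tx":0,"ty":-0.1,"tz":0,"rx":0,"ry":0,"rz":0},{"gripper":0,"tx":0,"ty":-0.1,"tz":0,"rx":0,"ry":0,"rz":0}]'
```

```text
clock: 10.25
tool_pos: [0.5322, 0.0173, 0.1083]
orientation: [[0.98, 0.198, -0.0], [0.198, -0.98, 0.0], [-0.0, -0.0, -1.0]]
force: [0.3, -0.1, -2.7]
gripper_width: 0.0186
finger_force: 59.6
clock: 10.88
tool_pos: [0.5313, 0.021, 0.1085]
orientation: [[0.98, 0.199, 0.0], [0.199, -0.98, -0.004], [-0.001, 0.004, -1.0]]
force: [-0.1, -14.7, -2.4]
gripper_width: 0.0186
finger_force: 59.8
```

```bash
python3 -m inch '[{"gripper":0,"tx":0,"ty":-0.05,"tz":0,"rx":0,"ry":0,"rz":0},{"gripper":0,"tx":0,"ty":-0.05,"tz":0,"rx":0,"ry":0,"rz":0},{"gripper":0,"tx":0,"ty":0,"tz":0,"rx":0,"ry":0,"rz":0},{"gripper":0,"tx":0,"ty":0,"tz":0,"rx":0,"ry":0,"rz":0},{"gripper":0,"tx":0,"ty":0,"tz":0,"rx":0,"ry":0,"rz":0}]'
```

```text
clock: 11.5
tool_pos: [0.5312, 0.0213, 0.1085]
orientation: [[0.98, 0.199, 0.0], [0.199, -0.98, -0.005], [-0.001, 0.005, -1.0]]
force: [0.9, -14.4, -3.2]
gripper_width: 0.0187
finger_force: 59.8
```

```bash
python3 -m inch '[{"gripper":0,"tx":0,"ty":1,"tz":0,"rx":0,"ry":0,"rz":0},{"gripper":0,"tx":0,"ty":1.2,"tz":0,"rx":0,"ry":0,"rz":0},{"gripper":0,"tx":0,"ty":0,"tz":0,"rx":0,"ry":0,"rz":0},{"gripper":0,"tx":0,"ty":-0.8,"tz":0,"rx":0,"ry":0,"rz":0},{"gripper":0,"tx":0,"ty":-0.8,"tz":0,"rx":0,"ry":0,"rz":0}]'; python3 -m inch '[{"gripper":0,"tx":0,"ty":-0.3,"tz":0,"rx":0,"ry":0,"rz":0},{"gripper":0,"tx":0,"ty":-0.1,"tz":0,"rx":0,"ry":0,"rz":0},{"gripper":0,"tx":0,"ty":-0.1,"tz":0,"rx":0,"ry":0,"rz":0},{"gripper":0,"tx":0,"ty":-0.1,"tz":0,"rx":0,"ry":0,"rz":0},{"gripper":0,"tx":0,"ty":-0.1,"tz":0,"rx":0,"ry":0,"rz":0}]'
```

```text
clock: 12.12
tool_pos: [0.5318, 0.0193, 0.1083]
orientation: [[0.98, 0.199, -0.0], [0.199, -0.98, 0.0], [-0.0, -0.0, -1.0]]
force: [-0.1, -0.6, -2.7]
gripper_width: 0.0189
finger_force: 59.9
clock: 12.75
tool_pos: [0.5311, 0.022, 0.1086]
orientation: [[0.98, 0.2, 0.001], [0.2, -0.98, -0.007], [-0.001, 0.007, -1.0]]
force: [1.6, -20.5, -2.6]
gripper_width: 0.0188
finger_force: 60.2
```

20.5 N with hardly any further advance, so the sample should be tight. Now I'll carry the mallet back.

```bash
python3 -m inch '[{"gripper":0,"tx":0,"ty":1.5,"tz":0,"rx":0,"ry":0,"rz":0},{"gripper":0,"tx":0,"ty":2,"tz":0,"rx":0,"ry":0,"rz":0},{"gripper":0,"tx":0,"ty":3,"tz":-1.5,"rx":0,"ry":0,"rz":0},{"gripper":0,"tx":0,"ty":3,"tz":-1.5,"rx":0,"ry":0,"rz":0},{"gripper":0,"tx":0,"ty":0,"tz":0,"rx":0,"ry":0,"rz":0.164}]'
python3 - <<'E'
from h import *
togo(.5485,-.2163,.082,.036)
E
```

```text
clock: 13.38
tool_pos: [0.5516, -0.0703, 0.1403]
orientation: [[1.0, 0.03, 0.004], [0.03, -1.0, -0.001], [0.004, 0.001, -1.0]]
force: [-0.2, 0.5, -2.4]
gripper_width: 0.0189
finger_force: 60.3
clock 13.375 t cm [-0.77 14.58  5.84] r [ 0.0011 -0.0043 -0.0063] F [-0.21  0.53 -2.44]
```

```bash
python3 -m inch '[{"gripper":0,"tx":-0.4,"ty":4,"tz":0,"rx":0,"ry":0,"rz":0},{"gripper":0,"tx":-0.4,"ty":4,"tz":0,"rx":0,"ry":0,"rz":0},{"gripper":0,"tx":0,"ty":4,"tz":0,"rx":0,"ry":0,"rz":0},{"gripper":0,"tx":0,"ty":2.6,"tz":1,"rx":0,"ry":0,"rz":0},{"gripper":0,"tx":0,"ty":0,"tz":2,"rx":0,"ry":0,"rz":0}]'; python3 -m inch '[{"gripper":0,"tx":0,"ty":0,"tz":1,"rx":0,"ry":0,"rz":0},{"gripper":0,"tx":0,"ty":0,"tz":0.7,"rx":0,"ry":0,"rz":0},{"gripper":0,"tx":0,"ty":0,"tz":0.5,"rx":0,"ry":0,"rz":0},{"gripper":0,"tx":0,"ty":0,"tz":0.3,"rx":0,"ry":0,"rz":0},{"gripper":0,"tx":0,"ty":0,"tz":0,"rx":0,"ry":0,"rz":0}]'
python3 - <<'E'
from h import *
togo(.5485,-.2163,.081,.036)
im=vision.read_camera('top');im=im[140:290,180:420]
cv2.imwrite('pics/t2.png',cv2.convertScaleAbs(cv2.resize(im[:,:,::-1],(800,500),interpolation=cv2.INTER_CUBIC),alpha=1.6))
E
```

```text
clock: 14.0
tool_pos: [0.5481, -0.2167, 0.1091]
orientation: [[0.999, 0.033, 0.004], [0.033, -0.999, -0.001], [0.003, 0.002, -1.0]]
force: [-0.1, -0.2, -2.9]
gripper_width: 0.0191
finger_force: 60.4
clock: 14.62
tool_pos: [0.547, -0.2138, 0.0835]
orientation: [[0.999, 0.036, 0.0], [0.036, -0.999, -0.0], [0.0, 0.0, -1.0]]
force: [-0.1, -0.5, -3.0]
gripper_width: 0.0188
finger_force: 60.4
clock 14.625 t cm [0.14 0.26 0.25] r [ 0.0001 -0.0001  0.0003] F [-0.1  -0.5  -2.99]
```

View pics/t2.png

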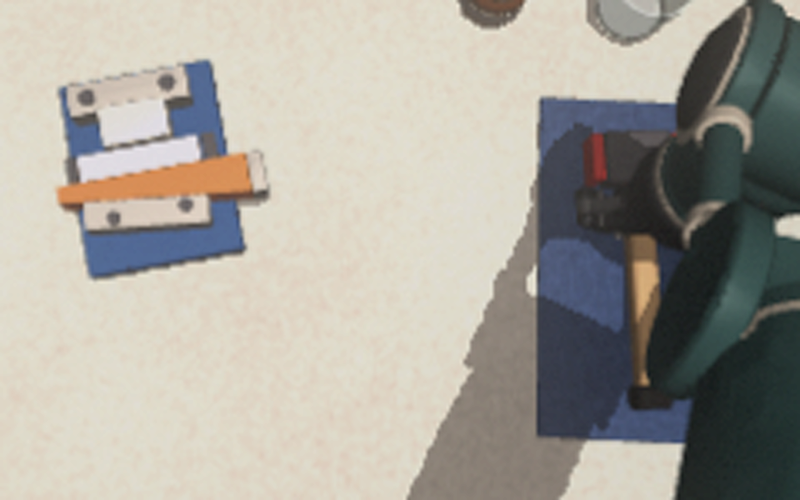

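The picture shows the wedge driven in, with its cap at (260,175) and its tip past the jaw. The sample sits between jaw and anvil, and the mallet is over the mat about 2 mm up. I'll lower it and check contact before releasing.

```bash
python3 -m inch '[{"gripper":0,"tx":0,"ty":0,"tz":0.1,"rx":0,"ry":0,"rz":0},{"gripper":0,"tx":0,"ty":0,"tz":0.1,"rx":0,"ry":0,"rz":0},{"gripper":0,"tx":0,"ty":0,"tz":0.1,"rx":0,"ry":0,"rz":0},{"gripper":0,"tx":0,"ty":0,"tz":0,"rx":0,"ry":0,"rz":0},{"gripper":0,"tx":0,"ty":0,"tz":0,"rx":0,"ry":0,"rz":0}]'
```

```text
clock: 15.3
tool_pos: [0.5469, -0.2141, 0.0807]
orientation: [[0.999, 0.036, 0.0], [0.036, -0.999, -0.0], [0.0, 0.0, -1.0]]
force: [-1.2, 2.0, 1.3]
gripper_width: 0.0189
finger_force: 60.7
```

Contact with the mat. Releasing, then straight up.

```bash
python3 -m inch '[{"gripper":2.5,"tx":0,"ty":0,"tz":0,"rx":0,"ry":0,"rz":0},{"gripper":4,"tx":0,"ty":0,"tz":0,"rx":0,"ry":0,"rz":0},{"gripper":6,"tx":0,"ty":0,"tz":0,"rx":0,"ry":0,"rz":0},{"gripper":6,"tx":0,"ty":0,"tz":0,"rx":0,"ry":0,"rz":0},{"gripper":6,"tx":0,"ty":0,"tz":0,"rx":0,"ry":0,"rz":0}]';  python3 -m inch '[{"gripper":6,"tx":0,"ty":0,"tz":-2,"rx":0,"ry":0,"rz":0},{"gripper":6,"tx":0,"ty":0,"tz":-4,"rx":0,"ry":0,"rz":0},{"gripper":6,"tx":0,"ty":0,"tz":-4,"rx":0,"ry":0,"rz":0},{"gripper":6,"tx":0,"ty":0,"tz":-4,"rx":0,"ry":0,"rz":0},{"gripper":6,"tx":0,"ty":0,"tz":0,"rx":0,"ry":0,"rz":0}]'
python3 - <<'E'
from h import *
im=vision.read_camera('wrist');cv2.imwrite('pics/w4.png',cv2.resize(im[:,:,::-1],(640,480)))
im=vision.read_camera('scene');cv2.imwrite('pics/s4.png',cv2.resize(im[150:260,130:340,::-1],(798,418),interpolation=cv2.INTER_CUBIC))
E
```

```text
clock: 15.92
tool_pos: [0.5468, -0.214, 0.0804]
orientation: [[0.999, 0.036, -0.0], [0.036, -0.999, 0.0], [-0.0, -0.0, -1.0]]
force: [0.7, -0.2, -0.5]
gripper_width: 0.06
finger_force: 0.0
clock: 16.55
tool_pos: [0.5496, -0.2152, 0.2268]
orientation: [[0.999, 0.036, 0.01], [0.036, -0.999, -0.004], [0.01, 0.005, -1.0]]
force: [0.1, -0.1, 1.0]
gripper_width: 0.06
finger_force: 0.0
```

View pics/w4.png

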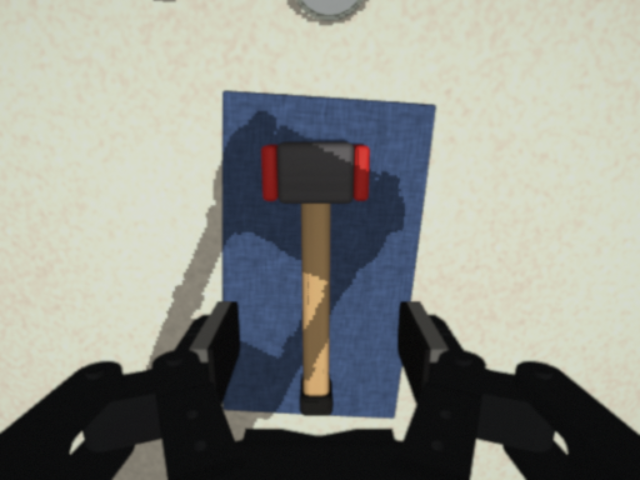

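View pics/s4.png

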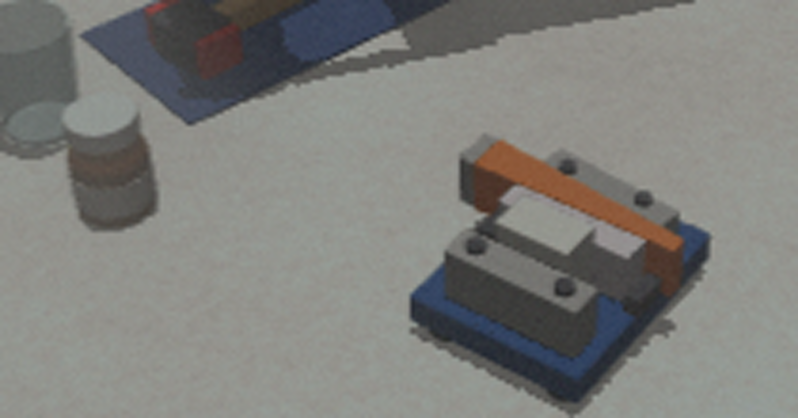

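The mallet lies flat on the mat with its head at (316,172). The wedge and sample stand upright in the clamp, and the jar and beaker haven't moved.

```bash
python3 -c "
from rig import workorder
print(workorder.close_job())"
```

```text
the job is handed in; nothing more can be done
None
```

I drove the wedge home in five taps, the last pressing to about 20 N with almost no further advance, then laid the mallet flat on its mat and handed the job in at about 17 s; the verdict wasn't shown and the clamp force itself couldn't be measured.

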